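# Lock a spike post into a bench stand with its spring bayonet collar

### The job

Take the pointed steel post out of the wooden block and stand it upright in the bench stand's socket, all the way down. Then slip the loose knurled collar over the post onto the stand's neck, turn it under a light push until its hidden keyways drop over the cross pin, and press it fully home against the spring. Finish while still gripping the collar and holding it down, because it springs back up if let go; leave the wooden dowel and the other things on the bench where they are.

Things in the scene. Friction and masses are not known exactly. Their poses are not given: they have to be found in the camera images.
- post: Steel spike post to be mounted: rod 12 mm in diameter, 108 mm long, pointed top (last 8 mm taper), foot chamfered 2 mm wide over 3 mm. It starts standing, point up, in one of the two holes of the wooden block, 58 mm of it above the block's top. Origin: centre of its foot, 10 mm above the bench at first; z along the rod to the point. About 90 g.
- dowel: Bystander in the other hole of the block, 60 mm from the post: blunt wooden dowel 12 mm in diameter, 88 mm long, its flat top 20 mm lower than the post's point. Origin: centre of its foot. Must stay in its hole.
- block: Wooden storage block, fixed to the bench, 60 mm (x) by 130 mm (y) by 60 mm high, with two holes 14.4 mm wide and 50 mm deep at y = +30 and -30 mm. Origin: centre of its underside. It stands to the robot's left or right.
- stand: Bench stand, bolted down: round blue-grey foot 110 mm in diameter, 12 mm thick; on it a shoulder 48 mm in diameter with its flat top 50 mm above the bench; above that a steel neck 24 mm in diameter up to 71 mm, its top 4 mm tapering to 19 mm. Origin: on the axis at bench level, z up. The frame's yaw says nothing about the cross pin.
- socket_mouth (a point): Centre of the neck's open top, 71 mm above the bench, on the stand's axis. The neck is a tube: bore 15 mm, flared to 17.6 mm at the mouth, its floor 12 mm above the bench, where the post's foot rests (seated, the post's point is 120 mm above the bench).
- pin_level (a point): Point on the stand's axis level with the cross pin's upper side, 63 mm above the bench. The pin, 6 mm thick steel, sticks out of the neck on both sides (in one line) to 17.5 mm from the axis. Its direction differs each time and is not given; it can be seen until the collar covers it.
- spring (a joint): Sprung ring plate round the neck, under the pin: 0 = up (its top 56 mm above the bench), grows in m as it is pushed down; 0.006 when the collar sits on the shoulder. It pushes back with about 4.4 N at 0 and 8 N at 0.006.
- collar: Loose knurled aluminium collar, 50 mm in diameter, 40 mm high, about 160 g, standing on the bench on its underside, on the other side of the robot from the wooden block. Bore 28 mm right through. Origin: centre of its underside, z up. Four keyways, 11 mm wide and 14 mm deep (upwards), are hidden in the bore's lower end, towards +x, -x, +y and -y of this frame.
- collar_grip (a point): Point on the collar's axis 32 mm above its underside: gripped there the gripper's body clears the post. Over the neck the collar rests on the pin, underside at 63 mm; a turn of at most a quarter brings keyways over the pin (within 0.15 rad) and it can go down: it meets the spring plate at 56 mm and is home on the shoulder, underside at 50 mm. Let go, it rises to 56 mm.
- foam: Bystander: cream block of modelling foam, 80 x 170 x 55 mm, lying beyond the work. Origin: centre of its underside.
- screwdriver: Bystander: screwdriver with a black handle, 200 mm long, lying beyond the work. Origin: under its middle.
- jar: Bystander: closed jar 64 mm in diameter, 85 mm high, beyond the work. Origin: centre of its underside.
Things that resemble listed ones, but are neither listed nor needed, are in the scene too. There is more than one size of the collar; the one meant has the size given above.

How it is judged:
By the outcome, as a careful person would: the job done as asked, in the order asked, and still so for the second after the job is handed in, while the arm keeps its last pose, push and grip.
It also fails if it takes over 64 s, if anything falls off the work surface, if the arm or the gripper's body presses on something with over 40 N, if the wrist force passes 120 N, or if a joint passes its speed limit or range.

### The arm

A 6-joint arm with a two-finger parallel gripper is mounted at the origin on the work surface. World frame = base frame: x ahead of the robot, y to its left, z up, the work surface at z = 0. Lengths are in m, angles in rad, forces in N, time in s.
With the tool pointing down it reaches from about 0.275 to 0.75 m from the base axis. Payload 10.2 kg.
Tool frame: the origin (TCP) lies midway between the tips of the shut fingers; the grasp point (between the pads) lies 19 mm behind it; z points along the fingers, y is the direction in which the jaws open and shut (so a half turn about z gives the same grasp; the last joint's range is limited). The gripper opens to 85 mm and grips with 20 to 120 N. Pads are 22 mm wide; open, the fingers measure 114 mm over their backs; the gripper's body (76 mm by 85 mm) begins 54 mm behind the grasp point. The pads swing forward as they close: fully open they stand 13 mm farther back than shut.
Start: joints at [0.912, 0.313, 1.498, -0, 1.331, -0.223], TCP at [0.222, 0.476, 0.203] pointing down, gripper open.
Joint ranges: [-2.94, 2.94], [-0.97, 2.17], [0.19, 2.56], [-1.23, 4.37], [0.02, 3.11], [-2.88, 2.88]. Speed limits (rad/s): [2.39, 2.39, 3.01, 3.14, 3.14, 3.14].

### API

Orientations are given as a rotation vector (axis times angle).
In Python, from cell import telemetry, viewer, arm, trace gives the robot as it stands. The module is installed in compiled form; this text tells all that it offers.
- The arm moves only by the shell command python3 -m pendant 'ROWS' [FORCE]. ROWS is text: rows parted by semicolons, each of 7 numbers parted by spaces: the finger opening in mm, from 0 to 85.4, then the shift along the tool's x, y, z in mm, then the turn, a rotation vector about the tool's x, y, z in rad. In form: jaw tx ty tz rx ry rz; .... A call has 1 to 12 rows; each row shifts and turns the commanded pose from where the row before left it, along the tool's axes as they then stand; what a row does not reach is not made up. A row lasts 1/10 s, in which the tool goes at most 50 mm and 8.59 degrees, less where a joint would pass 70% of its speed; a pose out of reach is approached as far as the arm can. A call with a gripper value outside its range is refused whole. The fingers move at their own pace and stop on an object; FORCE is the grip in N (left out, the last holds). Time passes only in rows, so rows that do not move let the fingers close. It gives the time, the measured TCP pose, the force and the opening at its end, in the units of the state.
- telemetry.get_obs(): the state, without advancing time (a new reading comes with each control period).
- viewer.read_camera(name): name is "scene" or "top" or "wrist"; returns the picture (384x512x3 uint8, red, green, blue); there is no depth.
- viewer.camera_model(name): a dict with "K" (3x3 intrinsics, pixels), "rvec" (rotation vector, rad) and "tvec" (3), from world to camera coordinates, as OpenCV has them. Camera axes: x right, y down, z forward; pixel columns grow to the right and rows downward; lengths in m; the calibration is good to about 2 mm. A picture is of the moment at which its call begins: read the wrist's pose just before it. camera_model takes no time and is no camera call; for the wrist camera it gives the pose at the moment of the call.
- arm.finish_job(): hands the job in, once; it reports no verdict.
Trained networks look in the newest picture that a camera, given by its name, has taken for a name from the list of things; names that differ only in an ending like _2 or _b are one class to them, and where a whole thing is asked for, a point or a joint stands for the part that bears it (a point fixed in the world has none). Each returns a list of dicts, best first, with "confidence" (0 to 1); they miss things now and then, are a little off and sometimes report something else, mostly with a low value. They report only what shows in the picture. A call takes as long as a camera call. They do not tell look-alikes from the thing itself.
- trace(label, camera): "region" (384x512 bool, what is visible of it) and "rect" ([centre column, centre row, width, height] in pixels, round what is visible of it).
The state is a dict: "clock": time; "joint_positions": joint angles; "joint_velocities": joint speeds; "joint_torque": joint torques, N m; "tcp_pos": TCP position; "eef_rot": TCP orientation; "force": force on the tool from outside, world axes, zero at the start; "ft_torque": the same for the moment, N m; "opening": finger opening in m.
Only numpy, scipy, OpenCV 4.12 (cv2) and the standard library are available. Lean on these libraries where they do the work, as an engineer would, in place of code of your own. Each camera call takes 0.05 s, during which the arm holds its last target. There are 200 camera calls.

## Working session

There is one attempt and no reset: what is moved stays moved. The work goes in short steps, Python scripts to look and compute and a shell command to move; the robot and the scene stay as the last step left them, time stands still between calls to the robot, and variables do not carry over. Pictures are saved under pics/ and viewed, about 8 in all and at most 12, crops included, and the job is handed in when it is done.

```bash
mkdir -p pics
cat > h.py <<'E'
import numpy as np,cv2
from cell import telemetry,viewer,arm,trace
from scipy.spatial.transform import Rotation as R
def cam(n):
    m=viewer.camera_model(n);return np.array(m["K"],float),R.from_rotvec(np.ravel(m["rvec"])).as_matrix(),np.ravel(m["tvec"])
def plane(n,uv,z):
    K,r,t=cam(n);d=r.T@np.linalg.solve(K,[uv[0],uv[1],1]);c=-r.T@t
    return c+d*(z-c[2])/d[2]
def proj(n,p):
    K,r,t=cam(n);q=K@(r@np.array(p,float)+t);return q[:2]/q[2]
def save(im,f):cv2.imwrite("pics/"+f,cv2.cvtColor(im,cv2.COLOR_RGB2BGR))
E
python3 - <<'E'
from h import *
o=telemetry.get_obs();print({k:np.round(v,3) for k,v in o.items()})
a=viewer.read_camera("scene");b=viewer.read_camera("top")
save(a,"s1.png");save(b,"t1.png")
for c in("scene","top"):
  K,r,t=cam(c);print(c,K[0,0],-r.T@t,r[2])
  for l in("post","dowel","block","stand","collar"):
    print(c,l,[(round(d["confidence"],2),np.round(d["rect"],1).tolist()) for d in trace(l,c)])
E
```

```text
{'clock': np.float64(0.0), 'joint_positions': array([ 0.912,  0.313,  1.498, -0.   ,  1.331, -0.223]), 'joint_velocities': array([ 0.   ,  0.001, -0.001, -0.001,  0.001, -0.002]), 'joint_torque': array([-1.0000e-03, -4.1226e+01, -2.5974e+01, -0.0000e+00,  4.0000e-03,
       -0.0000e+00]), 'tcp_pos': array([0.221, 0.476, 0.203]), 'eef_rot': array([-6.790e-01, -3.067e+00,  2.000e-03]), 'force': array([ 0.556, -0.224,  0.249]), 'ft_torque': array([-0.034, -0.007, -0.029]), 'opening': np.float64(0.085)}
scene 428.0945216140304 [ 1.1308083  -0.0886152   0.87206588] [-0.5459477   0.09486438 -0.83243129]
scene post [(0.74, [248.6, 200.6, 19.3, 16.0])]
scene dowel []
scene block [(0.83, [364.9, 150.8, 59.1, 33.2])]
scene stand [(0.72, [245.2, 211.6, 41.1, 41.0])]
scene collar [(0.87, [157.2, 170.6, 23.7, 24.1]), (0.73, [175.9, 147.9, 14.2, 21.5]), (0.66, [245.4, 212.3, 38.7, 40.4]), (0.65, [116.0, 179.7, 20.1, 23.6])]
top 378.36434142991334 [ 0.45187607 -0.02455209  0.90499328] [ 0.1770608   0.01717368 -0.98405007]
top post [(0.59, [110.8, 235.9, 12.5, 10.2]), (0.22, [122.9, 142.6, 74.5, 71.3])]
top dowel [(0.73, [135.5, 240.7, 66.0, 39.3])]
top block [(0.66, [135.1, 240.8, 67.4, 40.4])]
top stand [(0.92, [268.3, 199.6, 42.8, 48.0]), (0.16, [111.6, 237.2, 14.2, 9.5])]
top collar [(0.75, [358.9, 254.2, 27.5, 21.9]), (0.75, [398.5, 252.0, 19.4, 14.4]), (0.66, [337.3, 291.0, 15.0, 19.2])]
```

View pics/s1.png

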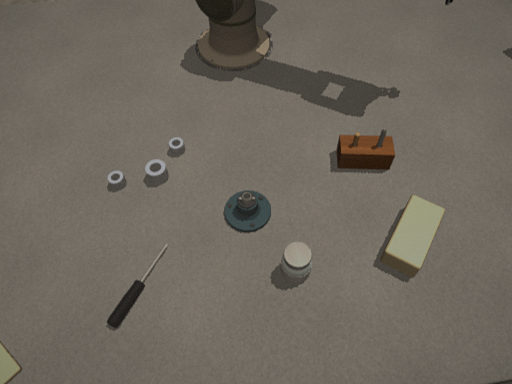

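View pics/t1.png

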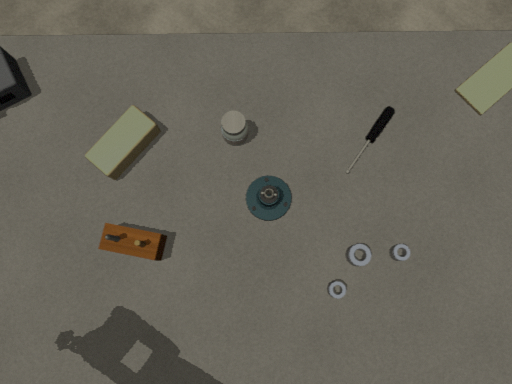

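The scene view shows the block at (365,152), with the taller dark post at (381,138) and the light dowel at (356,138). The stand is at (247,210). There are three ring look-alikes, at (157,170), (176,145) and (116,179); the first looks largest. In the top view the rings are at (360,255), (338,290) and (401,252), and the pin runs slightly diagonally at (268,194).

Run:
```python
from h import *
a=cv2.imread("pics/s1.png");b=cv2.imread("pics/t1.png")
c=lambda im,u,v,w,h:cv2.resize(im[v:v+h,u:u+w],(400,300),interpolation=cv2.INTER_CUBIC)
m=np.vstack([np.hstack([c(b,95,213,80,60),c(b,228,168,80,60)]),np.hstack([c(b,325,232,96,72),c(a,330,118,80,60)])])
cv2.imwrite("pics/m1.png",np.clip(m*1.5,0,255).astype(np.uint8))
import sys
for cn in("scene","top"):
  viewer.read_camera(cn)
  for d in trace("collar",cn):
    u,v,w,h=d["rect"];ys,xs=np.nonzero(d["region"])
    print(cn,np.round([u,v,w,h]),'ctr@z.02',plane(cn,(xs.mean(),ys.mean()),.02).round(3), 'width',(np.linalg.norm(plane(cn,(u+w/2,v),.03)-plane(cn,(u-w/2,v),.03))).round(4),d["region"].sum())
  for d in trace("stand",cn): print("stand",plane(cn,d["rect"][:2],.01).round(3))
  for d in trace("block",cn): print("block",plane(cn,d["rect"][:2],.04).round(3))
```

```text
scene [175. 148.  12.  20.] ctr@z.02 [ 0.402 -0.195  0.02 ] width 0.0313 242
scene [115. 181.  18.  18.] ctr@z.02 [ 0.485 -0.344  0.02 ] width 0.0437 265
scene [155. 172.  25.  30.] ctr@z.02 [ 0.475 -0.247  0.02 ] width 0.0598 469
stand [ 0.617 -0.042  0.01 ]
block [0.511 0.265 0.04 ]
top [399. 252.  17.  16.] ctr@z.02 [ 0.485 -0.344  0.02 ] width 0.0387 280
top [358. 255.  25.  21.] ctr@z.02 [ 0.479 -0.249  0.02 ] width 0.0567 398
top [336. 291.  17.  18.] ctr@z.02 [ 0.402 -0.196  0.02 ] width 0.038 206
stand [ 0.609 -0.046  0.01 ]
block [0.506 0.267 0.04 ]
block [ 0.603 -0.043  0.04 ]
```

View pics/m1.png

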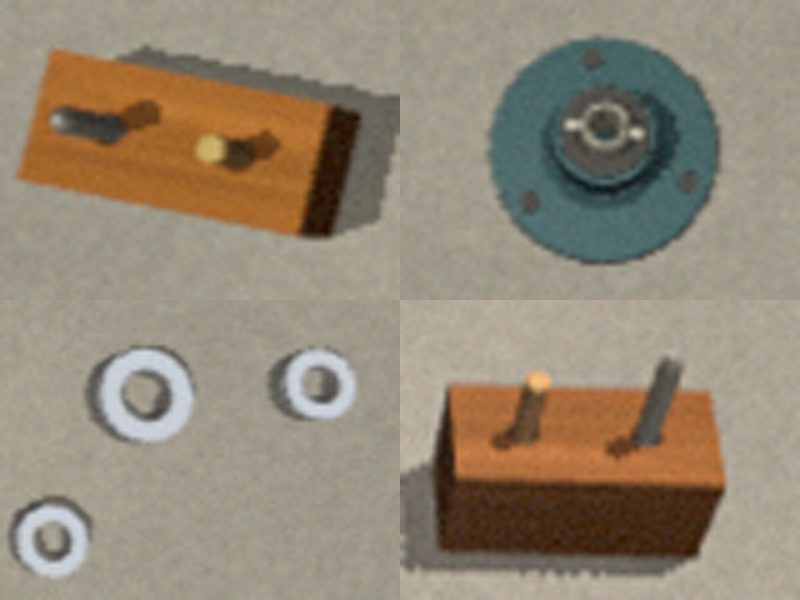

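The crop confirms the big ring at top (360,255) is the 50 mm collar; the other two are about 38 mm. The post is the dark, pointed rod at the block's left end in the top view, and the dowel is the pale one. The pin ends show at top (262.6,193) and (275.2,194.6).

```bash
cat >> h.py <<'E'
def rel(p,tz,yaw=None):
    """rows-units shift from the current measured pose to world p at z tz; yaw = world angle of tool y wanted (mod pi)"""
    o=telemetry.get_obs();r=R.from_rotvec(o["eef_rot"]).as_matrix()
    d=r.T@(np.array([p[0],p[1],tz])-o["tcp_pos"])*1000
    y=np.arctan2(r[1,1],r[0,1]);s="tool z %s yaw_y %.3f"%(r[:,2].round(4),y)
    if yaw is not None:
        e=(yaw-y+np.pi/2)%np.pi-np.pi/2; s+=" rz %.3f (J6 %.2f)"%(-e,o["joint_positions"][5])
    print("shift",d.round(1),s)
E
python3 - <<'E'
from h import *
print("tip",plane("top",(107.4,237),.114).round(4),plane("scene",(384.6,130.6),.114).round(4))
pb=[plane("top",(119,239),.06),plane("scene",(379,146.5),.06)];print("post base",np.round(pb,4))
db=[plane("top",(95+237/5,213+155/5),.06),plane("scene",(330+127/5,118+139/5),.06)];print("dowel base",np.round(db,4))
print("dowel top",plane("top",(95+210/5,213+150/5),.098).round(4),plane("scene",(330+140/5,118+80/5),.098).round(4))
print("mouth",plane("top",(269,192.8),.071).round(4))
e=[plane("top",(262.6,193.2),.062),plane("top",(275.2,194.6),.062)];print("pin",np.round(e,4),np.arctan2(*(e[0]-e[1])[[1,0]]))
K,r,t=cam("wrist");print("wrist cam",-r.T@t,r,K)
P=np.mean(pb,0);D=np.mean(db,0);a=np.arctan2(*(P-D)[[1,0]]);print("line",a,np.linalg.norm(P-D))
rel(P,.22,a+np.pi/2)
E
```

```text
tip [0.5124 0.2965 0.114 ] [0.5135 0.3009 0.114 ]
post base [[0.512  0.292  0.06  ]
 [0.5169 0.2988 0.06  ]]
dowel base [[0.5009 0.2387 0.06  ]
 [0.5055 0.2423 0.06  ]]
dowel top [0.5008 0.2385 0.098 ] [0.5006 0.2431 0.098 ]
mouth [ 0.6148 -0.0442  0.071 ]
pin [[ 0.6156 -0.0299  0.062 ]
 [ 0.6123 -0.0584  0.062 ]] 1.4563887281942405
wrist cam [0.14891354 0.50982792 0.37483421] [[ 4.22137164e-01  9.06531588e-01  8.33815891e-04]
 [ 8.61883474e-01 -4.01631003e-01  3.09595568e-01]
 [ 2.80993048e-01 -1.29973143e-01 -9.50867966e-01]] [[271.6690642    0.         256.60950868]
 [  0.         271.6690642  191.04859508]
 [  0.           0.           1.        ]]
line 1.3688192298228181 0.05603232303683924
shift [-341.6  -40.1  -16.9] tool z [ 0.  0. -1.] yaw_y 1.135 rz 1.337 (J6 -0.22)
```

```bash
python3 -m pendant '85 -40 -5 0 0 0 0;85 -42 -5 -2 0 0 0;85 -42 -5 -2 0 0 0;85 -42 -5 -2 0 0 0;85 -42 -5 -2 0 0 0;85 -42 -5 -2 0 0 0;85 -42 -5 -2 0 0 0;85 -42 -5 -2 0 0 0;85 -8 0 0 0 0 0' 40
python3 -m pendant '85 0 0 0 0 0 0.148;85 0 0 0 0 0 0.148;85 0 0 0 0 0 0.148;85 0 0 0 0 0 0.148;85 0 0 0 0 0 0.148;85 0 0 0 0 0 0.148;85 0 0 0 0 0 0.148;85 0 0 0 0 0 0.148;85 0 0 0 0 0 0.148;85 0 0 0 0 0 0'
python3 - <<'E'
from h import *
im=viewer.read_camera("wrist");save(im,"w1.png")
rel((.513,.297),.22,1.369+np.pi/2)
for l in("post","dowel"):
  for d in trace(l,"wrist"):print(l,d["confidence"],np.round(d["rect"]))
print(proj("wrist",(.513,.297,.118)),proj("wrist",(.513,.297,.06)),telemetry.get_obs()["clock"])
E
```

```text
clock: 1.9
tcp_pos: [0.5178, 0.2926, 0.2167]
eef_rot: [0.685, 3.065, -0.001]
force: [-0.3, 0.8, -0.8]
opening: 0.0848
clock: 2.9
tcp_pos: [0.5143, 0.2958, 0.2171]
eef_rot: [-2.43, -1.991, 0.0]
force: [-0.9, 0.0, 0.0]
opening: 0.0851
shift [ 1.  -1.6 -2.9] tool z [-2.e-04  1.e-04 -1.e+00] yaw_y -0.193 rz 0.008 (J6 0.52)
post 0.69 [256. 175.  13.  20.]
dowel 0.56 [252. 220.  12.  20.]
dowel 0.29 [255. 173.  18.  24.]
[255.6080961  182.41416943] [255.7331871 169.412793 ] 3.05
```

View pics/w1.png

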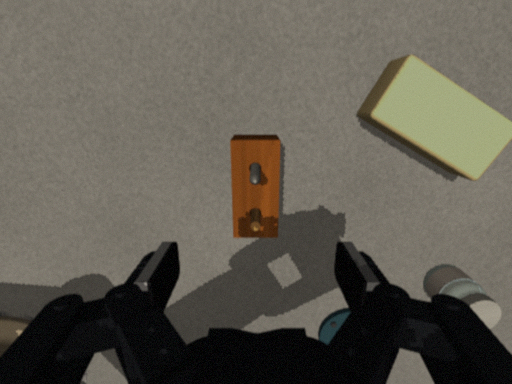

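The wrist view shows the post's tip at about (256,184), within 2 px of the prediction, and the dowel top at (256,227). The jaws open across the block, clear of the dowel, so I descend.

```bash
python3 -m pendant '85 0 -1 35 0 0 0.008;85 0 0 35 0 0 0;85 0 0 35 0 0 0;85 0 0 37 0 0 0;85 0 0 0 0 0 0'
python3 - <<'E'
from h import *
im=viewer.read_camera("wrist");save(im[60:384,100:420],"w2.png")
rel((.513,.2955),.075,1.369+np.pi/2)
print(proj("wrist",(.513,.2955,.118)),proj("wrist",(.513,.2955,.06)))
E
python3 -m pendant '12 0 0 0 0 0 0;8 0 0 0 0 0 0;8 0 0 0 0 0 0;8 0 0 0 0 0 0;8 0 0 0 0 0 0;8 0 0 0 0 0 0;8 0 0 0 0 0 0;8 0 0 0 0 0 0' 60
```

```text
clock: 3.55
tcp_pos: [0.5111, 0.2946, 0.0707]
eef_rot: [-2.432, -1.983, 0.013]
force: [-0.4, -0.6, -0.3]
opening: 0.085
shift [ 0.3  0.1 -1. ] tool z [-0.0035 -0.0012 -1.    ] yaw_y -0.203 rz -0.001 (J6 0.53)
[258.16738636 258.15110519] [257.92416742 215.45479714]
clock: 4.4
tcp_pos: [0.5141, 0.2956, 0.0756]
eef_rot: [2.437, 1.982, 0.001]
force: [0.6, -0.1, 5.4]
opening: 0.0087
```

```bash
python3 -m pendant '8 0 0 0 0 0 0;8 0 0 0 0 0 0'
python3 - <<'E'
from h import *
im=viewer.read_camera("wrist");a=im[180:340,150:360]
save(cv2.resize(np.hstack([a]),(788,600)),"w2.png");print(telemetry.get_obs()["opening"])
E
```

```text
clock: 4.6
tcp_pos: [0.5141, 0.2956, 0.0756]
eef_rot: [2.437, 1.982, 0.002]
force: [0.0, -0.4, 5.4]
opening: 0.0088
0.008676295126852774
```

View pics/w2.png

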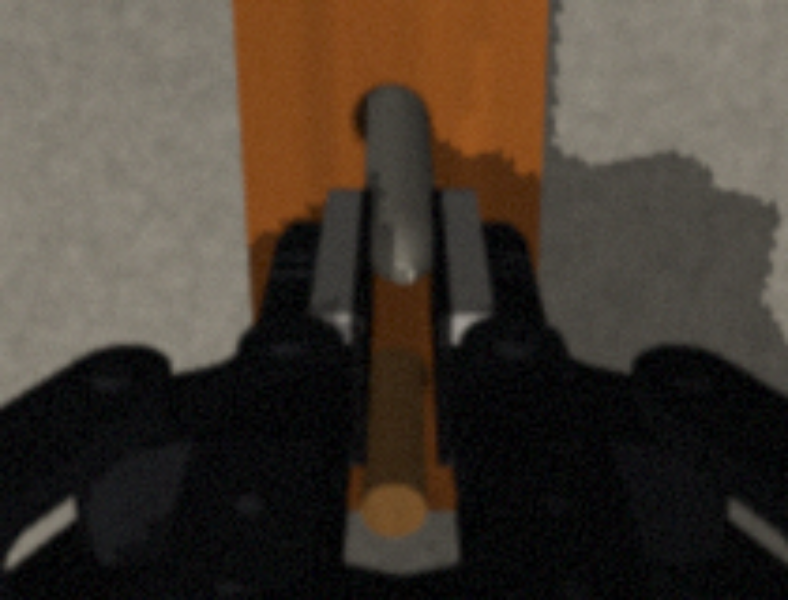

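The post is held between the pads: its tip is at about (405,270) in the crop, with the dowel untouched behind it. Lifting next.

```bash
python3 -m pendant '8 0 0 -15 0 0 0;8 0 0 -20 0 0 0;8 0 0 -25 0 0 0;8 0 0 -25 0 0 0;8 0 0 -20 0 0 0;8 0 0 0 0 0 0'
python3 - <<'E'
from h import *
for n in("scene","top","wrist"):
  im=viewer.read_camera(n)
  for d in trace("post",n):
    ys,xs=np.nonzero(d["region"]);print(n,d["confidence"],np.round(d["rect"],1))
o=telemetry.get_obs();print(o["opening"],o["force"])
rel((.6135,-.0445),.18,None)
p=o["tcp_pos"];h=p[2]-.0756
for n in("scene","top","wrist"):print(n,proj(n,(p[0],p[1],.118+h)),proj(n,(p[0],p[1],.01+h)))
E
```

```text
clock: 5.25
tcp_pos: [0.5147, 0.2958, 0.1822]
eef_rot: [2.436, 1.982, 0.006]
force: [0.3, 0.3, -0.5]
opening: 0.0092
scene 0.69 [298.  264.   35.4  38.7]
scene 0.42 [390.  117.4  15.4  27. ]
top 0.57 [232.1 128.6  34.7  35.3]
top 0.44 [ 93.3 233.1  24.9  11.9]
top 0.32 [122.7 144.2  73.4  76. ]
wrist 0.56 [256.1 222.9  21.   63.7]
0.008687256038109274 [ 0.22202513  0.65794125 -0.77670555]
shift [-312.3  167.2   -1.2] tool z [-2.2e-03 -7.0e-04 -1.0e+00] yaw_y -0.205
scene [393.91364828  97.33589379] [382.20818241 131.098477  ]
top [ 84.71234428 231.94137791] [108.17472783 236.56116197]
wrist [258.09251388 256.9325453 ] [257.61050335 193.61875596]
```

```bash
python3 -m pendant '8 -20 8 0 0 0 0;8 -36 15 0 0 0 0;8 -36 15 0 0 0 0;8 -36 15 0 0 0 0;8 -36 15 0 0 0 0;8 -36 15 0 0 0 0;8 -36 15 0 0 0 0;8 -36 15 0 0 0 0;8 -30 10 0 0 0 0;8 -10 4 0 0 0 0;8 0 0 0 0 0 0;8 0 0 0 0 0 0'
python3 - <<'E'
from h import *
im=viewer.read_camera("wrist")
rel((.6135,-.0445),.18)
q=proj("wrist",(.6135,-.0445,.071));print(q,proj("wrist",(.6135,-.0445,.012)))
u,v=np.round(q).astype(int);u0,v0=u-60,v-45;print("origin",u0,v0)
a=im[max(v0,0):v0+90,u0:u0+120];save(cv2.resize(np.clip(a*1.5,0,255).astype(np.uint8),None,fx=6.5,fy=6.5,interpolation=cv2.INTER_CUBIC),"w3.png")
for d in trace("stand","wrist"):
  print(d["confidence"],d["rect"])
o=telemetry.get_obs();p=o["tcp_pos"];print(p,proj("wrist",(p[0],p[1],p[2]-.0656)),proj("wrist",(p[0],p[1],p[2]+.0424)))
for d in trace("post","wrist"):print("post",d["confidence"],d["rect"])
cv2.imwrite("pics/raw3.png",im[:,:,::-1])
E
```

```text
clock: 6.75
tcp_pos: [0.5744, -0.0348, 0.1798]
eef_rot: [-2.436, -1.983, 0.0]
force: [-0.0, 0.5, -0.7]
opening: 0.0088
shift [-1.9 40.3 -0.1] tool z [-5.e-04  5.e-04 -1.e+00] yaw_y -0.204
[294.79601306 182.64573576] [288.6207409  169.82771825]
origin 235 138
0.61 [290.2, 167.4, 85.0, 84.9]
[ 0.57447807 -0.03438599  0.18002841] [257.45162035 193.70262768] [258.16954964 256.80491844]
post 0.87 [255.1, 220.7, 25.8, 65.8]
```

View pics/w3.png

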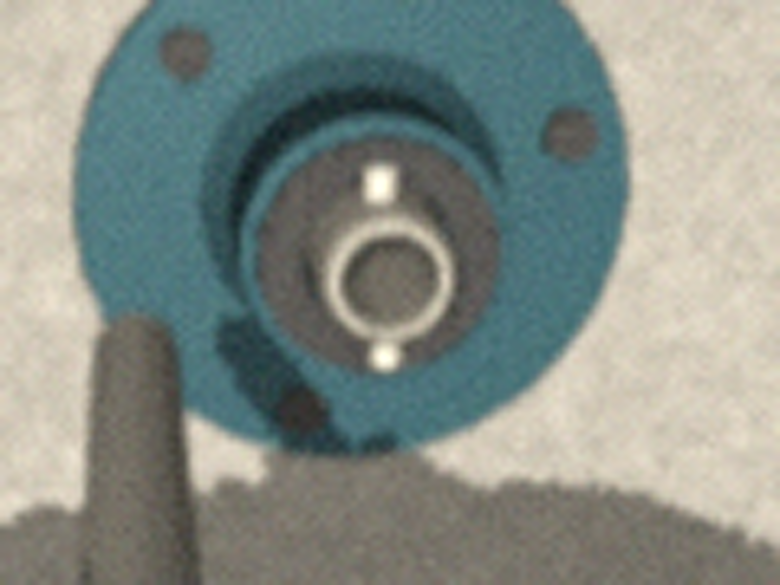

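Run:
```python
from h import *
m=plane("wrist",(296.6,182.6),.071);print(m,plane("wrist",(294.9,180.4),.071))
f=lambda x,y:(235+(x+.5)/6.5-.5+1.7,138+(y+.5)/6.5-.5+2.2)
a=plane("wrist",f(379,183),.062);b=plane("wrist",f(385,356),.062);print(a,b,np.arctan2(*(a-b)[[1,0]]),np.linalg.norm(a-b))
e=plane("wrist",f(352,177),.012);print("foot disc",e)
rel(m[:2],.145)
```

```text
[ 0.61554634 -0.04496013  0.071     ] [ 0.61414639 -0.04216226  0.071     ]
[ 0.61684735 -0.03087743  0.062     ] [ 0.6129663  -0.06138898  0.062     ] 1.4442764664663201 0.030757393281121096
foot disc [ 0.61653548 -0.0414432   0.012     ]
shift [-2.  42.3 35.1] tool z [-1.e-04  2.e-04 -1.e+00] yaw_y -0.203
```

The crop shows the mouth at (392,278), the pin ends at (379,183) and (385,356), and the held post's foot at (137,330). The pin's yaw is about 1.45 rad.

```bash
python3 -m pendant '8 -2 22 0 0 0 0;8 0 20 15 0 0 0;8 0 0 15 0 0 0;8 0 0 5 0 0 0;8 0 0 0 0 0 0;8 0 0 5 0 0 0;8 0 0 4 0 0 0;8 0 0 0 0 0 0'
python3 - <<'E'
from h import *
rel((.6153,-.0451),.079);o=telemetry.get_obs();print(o["tcp_pos"],o["force"],o["ft_torque"])
E
```

```text
clock: 7.7
tcp_pos: [0.6151, -0.0462, 0.1359]
eef_rot: [-2.437, -1.982, 0.0]
force: [0.1, 0.0, -0.8]
opening: 0.0089
shift [ 1.1 -0.  56.9] tool z [-4.e-04  1.e-04 -1.e+00] yaw_y -0.205
[ 0.61509931 -0.04621309  0.13590167] [ 0.1423745   0.04739652 -0.81979151] [-0.0288339  -0.00618217  0.03791687]
```

```bash
python3 -m pendant '8 0.5 0 4 0 0 0;8 0 0 4 0 0 0;8 0 0 4 0 0 0;8 0 0 4 0 0 0;8 0 0 0 0 0 0'
```

```text
clock: 8.2
tcp_pos: [0.6151, -0.0458, 0.1193]
eef_rot: [-2.436, -1.982, 0.001]
force: [0.4, -0.4, -0.5]
opening: 0.0087
```

Foot is 17 mm below the mouth with no contact force, so it's in the bore. I lower it the rest of the way.

```bash
python3 -m pendant '8 0 0 8 0 0 0;8 0 0 8 0 0 0;8 0 0 8 0 0 0;8 0 0 6 0 0 0;8 0 0 4 0 0 0;8 0 0 2 0 0 0;8 0 0 0 0 0 0'
```

```text
clock: 8.9
tcp_pos: [0.6154, -0.0458, 0.0839]
eef_rot: [-2.437, -1.982, 0.0]
force: [-0.2, 0.0, -1.8]
opening: 0.009
```

```bash
python3 -m pendant '8 0 0 2 0 0 0;8 0 0 2 0 0 0;8 0 0 1 0 0 0;8 0 0 0 0 0 0'; python3 -m pendant '8 0 0 1 0 0 0;8 0 0 0 0 0 0'
```

```text
clock: 9.3
tcp_pos: [0.6154, -0.0458, 0.0789]
eef_rot: [-2.437, -1.982, 0.0]
force: [0.5, -0.2, -0.9]
opening: 0.0086
clock: 9.5
tcp_pos: [0.6154, -0.0458, 0.078]
eef_rot: [-2.437, -1.982, 0.0]
force: [0.2, 0.5, -1.1]
opening: 0.0088
```

```bash
python3 -m pendant '8 0 0 1 0 0 0;8 0 0 0 0 0 0'; python3 -m pendant '8 0 0 0.6 0 0 0;8 0 0 0 0 0 0'
```

```text
clock: 9.7
tcp_pos: [0.6158, -0.046, 0.0777]
eef_rot: [2.436, 1.982, 0.001]
force: [0.6, 0.5, 2.9]
opening: 0.0089
clock: 9.9
tcp_pos: [0.6161, -0.046, 0.0775]
eef_rot: [2.436, 1.981, 0.002]
force: [0.2, -0.1, 6.8]
opening: 0.0089
```

```bash
python3 -m pendant '25 0 0 -0.5 0 0 0;40 0 0 0 0 0 0;60 0 0 0 0 0 0;60 0 0 0 0 0 0;60 0 0 -25 0 0 0;85 0 0 -35 0 0 0;85 0 0 -40 0 0 0;85 0 0 0 0 0 0'
python3 - <<'E'
from h import *
viewer.read_camera("top");viewer.read_camera("scene")
for n in("top","scene"):
  for d in trace("collar",n): print(n,d["confidence"],np.round(d["rect"],1))
rel((.477,-.2485),.19,1.4443)
o=telemetry.get_obs();print(o["joint_positions"].round(3),o["opening"])
for n in("top","scene"):
  ds=[d for d in trace("collar",n) if d["region"].sum()>330]
  for d in ds:
    # fit the outer top rim: silhouette matching
    best=None
    K,r,t=cam(n);c=d["region"].astype(np.uint8)
    def sil(x,y):
      th=np.linspace(0,2*np.pi,40);P=np.array([(x+.025*np.cos(a),y+.025*np.sin(a),z) for z in(0,.04) for a in th])
      q=(r@P.T).T+t;q=(K@q.T).T;q=(q[:,:2]/q[:,2:]*16).astype(np.int32)
      m=np.zeros_like(c);cv2.fillConvexPoly(m,cv2.convexHull(q),1,shift=4);return m
    from scipy.ndimage import binary_fill_holes
    c=binary_fill_holes(d["region"])
    for x in np.arange(.462,.492,.001):
      for y in np.arange(-.264,-.232,.001):
        s=sil(x,y);iou=(s&c).sum()/(s|c).sum()
        if best is None or iou>best[0]:best=(iou,x,y)
    print(n,best)
E
```

```text
clock: 10.7
tcp_pos: [0.6176, -0.0463, 0.1827]
eef_rot: [2.431, 1.978, 0.009]
force: [0.1, -0.1, 0.6]
opening: 0.0854
top 0.77 [335.9 291.6  14.6  17.5]
top 0.6 [359.1 256.6  24.5  19.1]
top 0.47 [398.9 252.6  18.7  16. ]
scene 0.96 [157.2 172.4  25.3  27.7]
scene 0.72 [114.6 179.3  21.8  19.8]
scene 0.56 [138.2 284.7  63.3  85.4]
scene 0.47 [176.8 148.   14.3  19.6]
shift [-226.6  -93.7  -14.2] tool z [-2.4e-03  6.0e-04 -1.0e+00] yaw_y -0.205 rz 1.492 (J6 -0.06)
[-0.264  0.538  1.238 -0.     1.368 -0.059] 0.08466206425409221Traceback (most recent call last):
  File "<stdin>", line 21, in <module>
  File "<stdin>", line 16, in sil
cv2.error: OpenCV(4.12.0) :-1: error: (-5:Bad argument) in function 'fillConvexPoly'
> Overload resolution failed:
>  - img data type = bool is not supported
>  - Expected Ptr<cv::UMat> for argument 'img'
```

```bash
python3 -m pendant '85 -30 -12 0 0 0 0;85 -40 -16 0 0 0 0;85 -40 -16 0 0 0 0;85 -40 -17 0 0 0 0;85 -40 -17 0 0 0 0;85 -36 -16 0 0 0 0;85 0 0 0 0 0 0;85 0 0 0 0 0 0'
python3 - <<'E'
from h import *
im=viewer.read_camera("wrist");save(im[70:280,100:412],"w4.png")
rel((.477,-.2485),.18)
print([proj("wrist",(.477,-.2485,z)).round(1) for z in(.04,0)])
for d in trace("collar","wrist"):
  print(d["confidence"],np.round(d["rect"],1),d["region"].sum())
E
```

```text
clock: 11.75
tcp_pos: [0.4769, -0.2481, 0.1762]
eef_rot: [-2.437, -1.98, 0.0]
force: [-0.1, 0.4, -0.3]
opening: 0.0852
shift [-1.1 -0.2 -3.7] tool z [-8.0e-04  1.1e-03 -1.0e+00] yaw_y -0.205
[array([257.1, 175.5]), array([257.1, 167.8])]
0.91 [184.7 143.7  36.   35.8] 868
0.69 [257.4 172.8  35.2  41.7] 1279
0.57 [276.8 237.6  31.6  37.8] 892
```

View pics/w4.png

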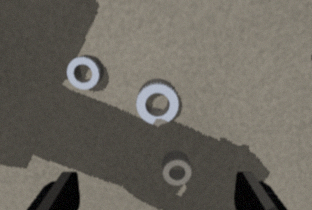

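The target ring sits at about (158,104) in the crop, centred between the fingers. The smaller ones at (83,72) and (177,173) are clear of the jaws' lateral sweep.

```bash
python3 -m pendant '85 -1 2.5 30 0 0 0;85 0 0 40 0 0 0;85 0 0 40 0 0 0;85 0 0 35 0 0 0;85 0 0 15 0 0 0;85 0 0 5 0 0 0;85 0 0 0 0 0 0'
python3 -m pendant '60 0 0 0 0 0 0;47 0 0 0 0 0 0;44 0 0 0 0 0 0;44 0 0 0 0 0 0;44 0 0 0 0 0 0;44 0 0 0 0 0 0;44 0 0 0 0 0 0' 60
```

```text
clock: 12.55
tcp_pos: [0.48, -0.2487, 0.0118]
eef_rot: [-2.435, -1.984, 0.0]
force: [0.3, -0.1, 1.2]
opening: 0.0848
clock: 13.25
tcp_pos: [0.4796, -0.2495, 0.012]
eef_rot: [2.437, 1.982, 0.0]
force: [0.2, 0.4, -0.5]
opening: 0.0441
```

```bash
python3 -m pendant '38 0 0 0 0 0 0;38 0 0 0 0 0 0;38 0 0 0 0 0 0'
python3 - <<'E'
from h import *
im=viewer.read_camera("wrist");save(cv2.resize(im[120:384,110:410],None,fx=2,fy=2),"w5.png")
o=telemetry.get_obs();p=o["tcp_pos"];print(o["force"],o["opening"],p,[proj("wrist",(p[0],p[1],z)) for z in(.04,0)])
for d in trace("collar","wrist"):print(d["confidence"],np.round(d["rect"],1),d["region"].sum())
E
```

```text
clock: 13.55
tcp_pos: [0.4796, -0.2495, 0.012]
eef_rot: [-2.437, -1.982, 0.0]
force: [0.2, 0.9, 0.5]
opening: 0.0379
[ 0.09862037 -0.21242422  0.00051282] 0.037539673593995855 [ 0.47963982 -0.24947459  0.01197733] [array([258.04590004, 243.80494157]), array([257.72233768, 216.92171102])]
0.77 [253.4 230.8  77.9  94.3] 5496
0.73 [281.1 315.4  47.3  30.3] 948
0.55 [113.3 178.3  80.5  68.4] 4153
```

View pics/w5.png

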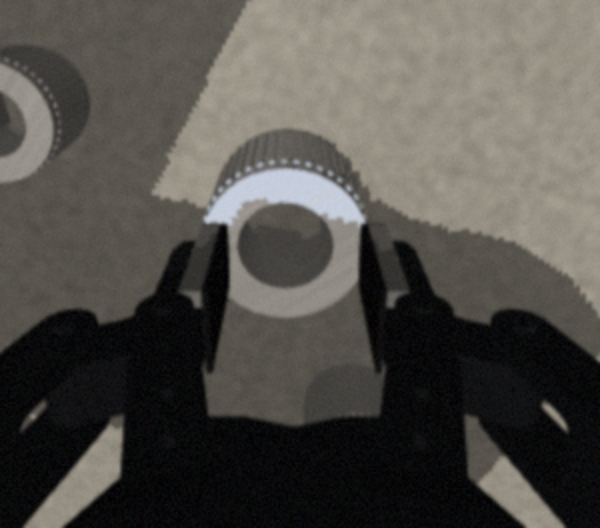

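The fingers tracked to 38 mm without stopping, and the picture shows the pads' inner edges at crop x=228 and 360 while the collar spans 205–365. I'll check where the pad tips really are.

```bash
python3 - <<'E'
from h import *
o=telemetry.get_obs();r=R.from_rotvec(o["eef_rot"]).as_matrix();p=o["tcp_pos"]
print("observed inner front corners ~ (225.7,234.7) (291.7,234.7) after bias; collar centre obs",(285/2+111.7,245/2+122.2))
for z in(0,-.006,-.012,-.019,-.03,-.04):
  print(z,[proj("wrist",p+r@np.array([.011,s*.019,z])).round(1) for s in(-1,1)],[proj("wrist",p+r@np.array([0,s*.025,z])).round(1) for s in(-1,1)])
E
python3 -m pendant '38 0 0 0 0 0 0;38 0 0 -5 0 0 0;38 0 0 0 0 0 0'
python3 - <<'E'
from h import *
im=viewer.read_camera("wrist");save(cv2.resize(im[120:384,110:410],None,fx=2,fy=2),"w6.png")
print(telemetry.get_obs()["opening"])
for d in trace("collar","wrist"):print(d["confidence"],np.round(d["rect"],1),d["region"].sum())
E
```

```text
observed inner front corners ~ (225.7,234.7) (291.7,234.7) after bias; collar centre obs (254.2, 244.7)
0 [array([229.9, 209.1]), array([285.8, 209. ])] [array([221.7, 223.9]), array([294. , 223.8])]
-0.006 [array([229. , 212.4]), array([286.8, 212.4])] [array([220.6, 227.7]), array([295.2, 227.6])]
-0.012 [array([228.1, 216. ]), array([287.8, 216. ])] [array([219.4, 231.7]), array([296.4, 231.7])]
-0.019 [array([227. , 220.6]), array([289. , 220.6])] [array([218. , 236.7]), array([298. , 236.7])]
-0.03 [array([225. , 228.5]), array([291.2, 228.4])] [array([215.5, 245.5]), array([300.7, 245.5])]
-0.04 [array([223. , 236.6]), array([293.5, 236.6])] [array([212.9, 254.6]), array([303.5, 254.5])]
clock: 13.95
tcp_pos: [0.48, -0.2497, 0.0177]
eef_rot: [2.436, 1.982, 0.0]
force: [-0.0, -0.0, 0.7]
opening: 0.0384
0.038122733280207925
0.93 [279.7 313.8  41.4  33.8] 1148
0.88 [252.5 229.2  74.4  87.3] 4914
0.55 [115.5 174.6  77.7  66.1] 3833
```

View pics/w6.png

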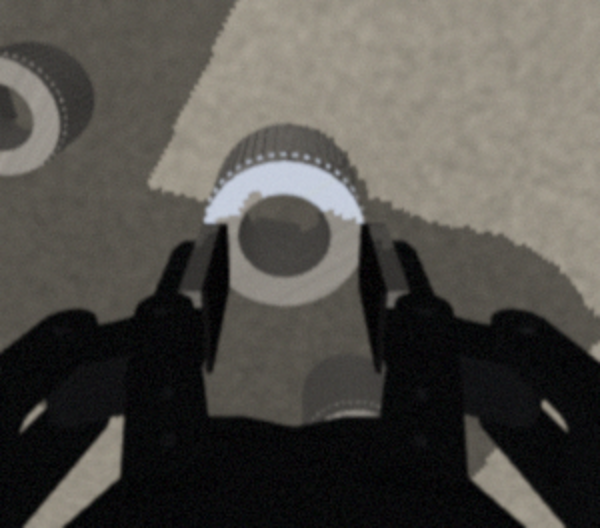

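The pads weren't on the collar: the fingertips sit about 30 mm further back than I assumed. That also explains the 8.7 mm reading, since the post was held on its taper. I'll open, go lower in small steps with force checks, and grip again.

```bash
python3 -m pendant '85 0 0 0 0 0 0;85 0 0 0 0 0 0;85 0 0 0 0 0 0;85 0 0 0 0 0 0;85 0 0 6 0 0 0;85 0 0 5 0 0 0;85 0 0 0 0 0 0'
python3 -m pendant '85 0 0 4 0 0 0;85 0 0 4 0 0 0;85 0 0 0 0 0 0'
python3 -m pendant '85 0 0 4 0 0 0;85 0 0 4 0 0 0;85 0 0 0 0 0 0'
```

```text
clock: 14.75
tcp_pos: [0.4792, -0.2491, 0.005]
eef_rot: [-2.436, -1.981, 0.001]
force: [-0.2, -0.4, -0.5]
opening: 0.0849
clock: 15.05
tcp_pos: [0.4794, -0.2492, -0.0026]
eef_rot: [-2.436, -1.982, 0.0]
force: [1.3, 0.4, 0.3]
opening: 0.0848
clock: 15.35
tcp_pos: [0.4794, -0.2492, -0.0106]
eef_rot: [-2.436, -1.982, 0.0]
force: [0.3, 0.2, 1.1]
opening: 0.085
```

```bash
python3 -m pendant '60 0 0 0 0 0 0;46 0 0 0 0 0 0;40 0 0 0 0 0 0;38 0 0 0 0 0 0;38 0 0 0 0 0 0;38 0 0 0 0 0 0;38 0 0 0 0 0 0' 40
python3 - <<'E'
from h import *
im=viewer.read_camera("wrist");save(cv2.resize(im[120:384,110:410],None,fx=2,fy=2),"w7.png");print(telemetry.get_obs()["opening"])
E
```

```text
clock: 16.05
tcp_pos: [0.4797, -0.2495, -0.0095]
eef_rot: [2.437, 1.983, -0.0]
force: [-3.1, 0.9, 5.6]
opening: 0.048
0.0486043919153867
```

View pics/w7.png

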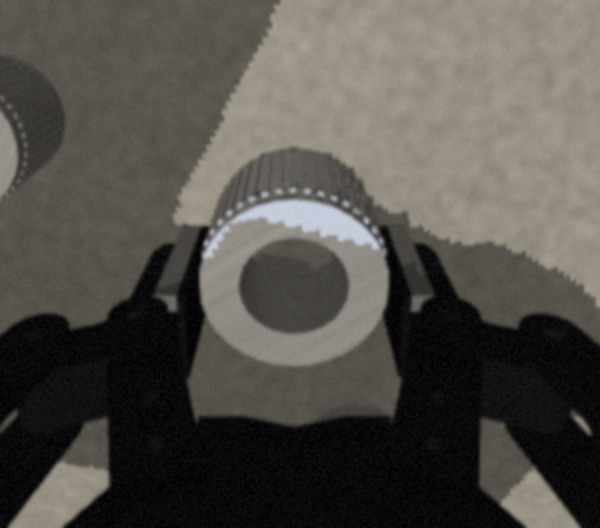

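The collar is properly gripped now: the opening stopped at 48.5 mm, the pads lie on its flanks, and its centre is at crop (295,285). Lifting next.

```bash
python3 - <<'E'
from h import *
o=telemetry.get_obs();r=R.from_rotvec(o["eef_rot"]).as_matrix()
c=plane("wrist",(258.9,264.5),.04);print("collar in tool mm",r.T@(c-o["tcp_pos"])*1000)
c=plane("wrist",(257.2,262.3),.04);print("unbiased",r.T@(c-o["tcp_pos"])*1000)
E
python3 -m pendant '38 0 0 0 0 0 0;38 0 0 -10 0 0 0;38 0 0 -20 0 0 0;38 0 0 -30 0 0 0;38 0 0 -30 0 0 0;38 0 0 -30 0 0 0;38 0 0 -25 0 0 0;38 0 0 0 0 0 0' 80
python3 - <<'E'
from h import *
rel((.6158,-.0459),.135)
for n in("top","scene"):
  viewer.read_camera(n)
  for l in("post","collar"):
    for d in trace(l,n):print(n,l,round(d["confidence"],2),np.round(d["rect"],1))
  for z in(.12,.071):print(proj(n,(.6158,-.0459,z)))
o=telemetry.get_obs();print(o["opening"],o["force"])
E
```

```text
collar in tool mm [ -0.16616636   0.30679591 -49.48826749]
unbiased [  1.14494223  -0.57549345 -49.48858837]
clock: 16.9
tcp_pos: [0.4809, -0.2504, 0.1386]
eef_rot: [2.432, 1.979, 0.002]
force: [0.9, 0.1, -2.7]
opening: 0.0471
shift [227.7  90.4   3.4] tool z [ 0.0051 -0.0042 -1.    ] yaw_y -0.205
top post 0.62 [265.6 189.1   7.9   9.9]
top collar 0.47 [368.8 246.8  11.   12.7]
top collar 0.45 [337.1 289.9  16.1  19.9]
[270.32916045 187.88038866]
[269.76295253 192.34517546]
scene post 0.66 [138.7 285.9  58.9  86.8]
scene post 0.51 [246.2 192.4  11.3  15.8]
scene collar 0.72 [177.2 149.   16.2  18.6]
scene collar 0.49 [116.8 179.9  20.5  19. ]
scene collar 0.36 [296.8 261.9  35.6  41.4]
[244.00641228 184.1994989 ]
[244.82122895 196.65254916]
0.0469019954386885 [-0.12533636  0.04816869 -1.67605064]
```

Run:
```python
from h import *
a=viewer.read_camera("scene");b=viewer.read_camera("top")
c=lambda im,u,v:cv2.resize(im[v:v+45,u:u+50],(400,360),interpolation=cv2.INTER_CUBIC)
save(np.clip(1.5*np.hstack([c(a,220,170),c(b,245,170)]),0,255).astype(np.uint8),"m8.png")
```

```text
(no output)
```

View pics/m8.png

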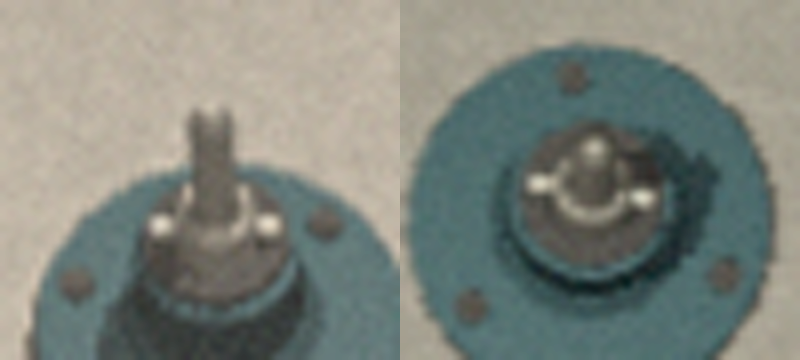

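The post stands upright in the socket. In the scene view it runs from (210,115) to (213,215), matching the prediction for a 120 mm point. The pin is visible at (540,183)–(641,198) in the top view. Moving the collar over.

```bash
python3 -m pendant '38 20 8 0 0 0 0;38 36 14 0 0 0 0;38 38 16 0 0 0 0;38 38 16 0 0 0 0;38 38 15 0 0 0 0;38 36 13 0 0 0 0;38 20 8 0 0 0 0;38 0 0 0 0 0 0;38 0 0 0 0 0 0'
python3 - <<'E'
from h import *
rel((.6158,-.0459),.110)
E
```

```text
clock: 18.2
tcp_pos: [0.6135, -0.0466, 0.1344]
eef_rot: [-2.436, -1.983, 0.001]
force: [0.6, -0.3, -1.0]
opening: 0.0471
shift [ 1.1  2.2 24.4] tool z [-0.0011 -0.     -1.    ] yaw_y -0.204
```

```bash
python3 -m pendant '38 1.2 2.2 0 0 0 0;38 0 0 8 0 0 0;38 0 0 10 0 0 0;38 0 0 10 0 0 0;38 0 0 0 0 0 0' && python3 -m pendant '38 0 0 10 0 0 0;38 0 0 10 0 0 0;38 0 0 10 0 0 0;38 0 0 5 0 0 0;38 0 0 0 0 0 0'
```

```text
clock: 18.7
tcp_pos: [0.6151, -0.0458, 0.1048]
eef_rot: [-2.435, -1.98, 0.003]
force: [-0.1, 0.6, -1.2]
opening: 0.0468
clock: 19.2
tcp_pos: [0.6158, -0.0457, 0.071]
eef_rot: [-2.436, -1.982, 0.001]
force: [0.4, -0.5, -0.6]
opening: 0.047
```

```bash
python3 -m pendant '38 0 0 5 0 0 0;38 0 0 4 0 0 0;38 0 0 0 0 0 0' && python3 -m pendant '38 0 0 3 0 0 0;38 0 0 2 0 0 0;38 0 0 0 0 0 0'; python3 -m pendant '38 0 0 2 0 0 0;38 0 0 1 0 0 0;38 0 0 0 0 0 0'
```

```text
clock: 19.5
tcp_pos: [0.6159, -0.0457, 0.0625]
eef_rot: [-2.437, -1.982, 0.001]
force: [0.2, -0.2, -1.7]
opening: 0.0469
clock: 19.8
tcp_pos: [0.6159, -0.0456, 0.0577]
eef_rot: [-2.436, -1.982, 0.001]
force: [-0.7, 1.4, -2.4]
opening: 0.047
clock: 20.1
tcp_pos: [0.6158, -0.0456, 0.0547]
eef_rot: [-2.436, -1.982, 0.001]
force: [-3.2, 1.5, -2.2]
opening: 0.0468
```

```bash
python3 -m pendant '38 0 -1 0 0 0 0;38 0 0 1 0 0 0;38 0 0 0 0 0 0' && python3 -m pendant '38 0 0 1 0 0 0;38 0 0 0 0 0 0'; python3 -m pendant '38 0 0 1 0 0 0;38 0 0 0 0 0 0'
```

```text
clock: 20.4
tcp_pos: [0.6154, -0.0458, 0.054]
eef_rot: [2.437, 1.982, 0.0]
force: [0.1, -0.1, -1.9]
opening: 0.047
clock: 20.6
tcp_pos: [0.6155, -0.0458, 0.0536]
eef_rot: [2.436, 1.982, 0.001]
force: [-2.0, -0.2, 4.3]
opening: 0.0472
clock: 20.8
tcp_pos: [0.6156, -0.0458, 0.0533]
eef_rot: [2.436, 1.982, 0.001]
force: [-3.7, -0.6, 9.6]
opening: 0.047
```

Contact with the pin came at TCP z 0.0536, as predicted. I turn in small steps under a light push and watch for the force to drop.

```bash
python3 -m pendant '38 0 -0.3 0 0 0 0.1;38 0 0 0 0 0 0' | grep -E 'pos|force'; python3 -m pendant '38 0 0 0 0 0 0.1;38 0 0 0 0 0 0'| grep -E 'pos|force'; python3 -m pendant '38 0 0 0 0 0 0.1;38 0 0 0 0 0 0'| grep -E 'pos|force'
```

```text
tcp_pos: [0.6155, -0.0457, 0.0532]
force: [-2.5, -0.2, 8.3]
tcp_pos: [0.6149, -0.0454, 0.0524]
force: [-3.9, 0.9, 6.4]
tcp_pos: [0.6147, -0.0455, 0.0517]
force: [-1.8, 0.4, 0.3]
```

The force fell to about 0 after 0.3 rad. I press to see whether it drops.

```bash
python3 -m pendant '38 0 0 0.7 0 0 0.05;38 0 0 0 0 0 0'; python3 -m pendant '38 0 0 1 0 0 0.03;38 0 0 0 0 0 0'
python3 - <<'E'
from h import *
o=telemetry.get_obs();print(o["ft_torque"]);rel((.6154,-.0457),.0405)
E
```

```text
clock: 21.6
tcp_pos: [0.6144, -0.0455, 0.0508]
eef_rot: [-2.742, -1.532, 0.002]
force: [-3.0, 0.1, -1.7]
opening: 0.0469
clock: 21.8
tcp_pos: [0.6145, -0.0455, 0.0498]
eef_rot: [-2.765, -1.49, 0.001]
force: [-2.3, -0.3, -1.5]
opening: 0.0466
[ 0.02086694  0.39817769 -0.04740601]
shift [0.3 0.9 9.3] tool z [-1.1e-03  2.0e-04 -1.0e+00] yaw_y -0.582
```

```bash
python3 -m pendant '38 0 0 1 0 0 0.03;38 0 0 1 0 0 0;38 0 0 1 0 0 0;38 0 0 0 0 0 0' | grep -E 'pos|force'; python3 -m pendant '38 0 0 1 0 0 0;38 0 0 1 0 0 0;38 0 0 0 0 0 0'| grep -E 'pos|force'
```

```text
tcp_pos: [0.6148, -0.0455, 0.047]
force: [-1.3, 1.1, -2.2]
tcp_pos: [0.6149, -0.0455, 0.0455]
force: [-3.5, 0.4, 2.7]
```

```bash
python3 -m pendant '38 0 0 1 0 0 0;38 0 0 1 0 0 0;38 0 0 0 0 0 0'| grep -E 'pos|force';python3 -m pendant '38 0 0 1 0 0 0;38 0 0 1 0 0 0;38 0 0 0 0 0 0'| grep -E 'pos|force';python3 -m pendant '38 0 0 1 0 0 0;38 0 0 0.5 0 0 0;38 0 0 0 0 0 0'| grep -E 'pos|force';python3 -m pendant '38 0 0 0.7 0 0 0;38 0 0 0 0 0 0'| grep -E 'pos|force|op'
```

```text
tcp_pos: [0.6149, -0.0455, 0.0434]
force: [-3.9, -0.3, 4.7]
tcp_pos: [0.6149, -0.0455, 0.0415]
force: [-5.1, 1.1, 5.3]
tcp_pos: [0.6149, -0.0456, 0.0408]
force: [-8.6, 0.1, 11.3]
tcp_pos: [0.6149, -0.0456, 0.0408]
force: [-9.4, 1.8, 16.4]
opening: 0.047
```

It hits a hard stop at TCP z 0.0408, 12.8 mm below the pin contact (13 expected). I relieve the side load, add a little push and look.

```bash
python3 -m pendant '38 -0.3 -0.5 0.4 0 0 0;38 0 0 0 0 0 0;38 0 0 0 0 0 0;38 0 0 0 0 0 0;38 0 0 0 0 0 0'
python3 - <<'E'
from h import *
a=viewer.read_camera("scene");b=viewer.read_camera("top");w=viewer.read_camera("wrist")
c=lambda im,u,v,s,g:cv2.resize(np.clip(im[v:v+int(s*.75),u:u+s]*g,0,255).astype(np.uint8),(400,300),interpolation=cv2.INTER_CUBIC)
save(np.vstack([np.hstack([c(a,190,150,110,1.5),c(a,330,110,80,1.5)]),np.hstack([c(b,95,200,100,1.5),c(w,130,150,260,1.5)])]),"m9.png")
o=telemetry.get_obs();print(o["tcp_pos"],o["force"],o["opening"],o["clock"],R.from_rotvec(o["eef_rot"]).as_matrix()[:,2])
E
```

```text
clock: 24.1
tcp_pos: [0.6149, -0.0456, 0.0408]
eef_rot: [2.788, 1.445, 0.002]
force: [-7.6, 1.4, 18.1]
opening: 0.0469
[ 0.61494382 -0.04554878  0.04078593] [-8.34940715  1.35823462 17.97161511] 0.0470706701899266 24.25 [ 2.01867098e-03 -4.99039933e-04 -9.99997838e-01]
```

View pics/m9.png

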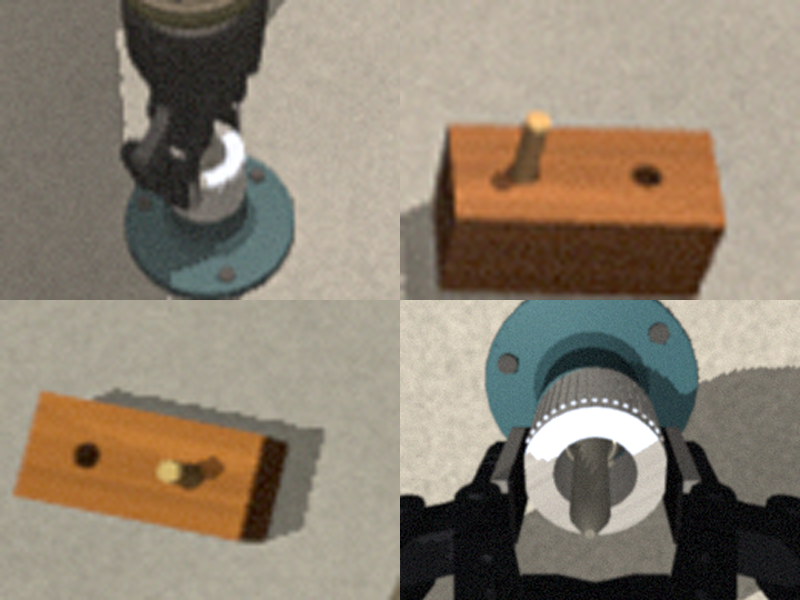

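The wrist view shows the post coming up through the collar's bore and the collar sitting on the stand. The dowel is still in its hole and the post's hole is empty. One firmer push will confirm that this is a real hard stop.

```bash
python3 -m pendant '38 -0.5 -0.8 0.5 0 0 0;38 0 0 0.6 0 0 0;38 0 0 0.4 0 0 0;38 0 0 0 0 0 0;38 0 0 0 0 0 0' 100; python3 -m pendant '38 0 0 0 0 0 -0.05;38 0 0 0 0 0 0.05;38 0 0 0 0 0 0'
```

```text
clock: 24.75
tcp_pos: [0.615, -0.0456, 0.0409]
eef_rot: [2.787, 1.444, 0.006]
force: [-8.4, 2.2, 26.9]
opening: 0.0465
clock: 25.05
tcp_pos: [0.6151, -0.0456, 0.0409]
eef_rot: [2.787, 1.442, 0.007]
force: [-7.7, 2.1, 26.2]
opening: 0.0466
```

```bash
python3 -c "
from h import *
print(arm.finish_job())"
```

```text
the job is handed in; nothing more can be done
None
```

I handed the job in at about 25 s with the post in the socket and the collar home on the shoulder, still gripped and held down.

- **Post:** It reached the socket floor 2.1 mm above its starting height in the block (2.0 expected). The pictures show it upright. The dowel is still in its hole, and I saw nothing else on the bench disturbed.
- **Collar:** It met the pin at tool (TCP) height 0.0536 m and dropped through after about 0.3 rad of turn. It then met the spring plate near 0.0465 m and stopped hard at 0.0408 m. That stop didn't move as the push rose from 16 to 27 N, so I take it as the shoulder. The last picture shows the post coming up through the collar's bore.
- **Final hold:** The push is about 26 N, and the commanded grip is 100 N with the opening reading 46.6 mm.

**What didn't go as planned:**
- The fingertips sit about 30 mm further back than I assumed. The post was therefore held on its taper, and my first grasp of the collar closed on nothing above it; I lowered the tool and gripped again.
- The home stop reads 0.2–0.6 mm higher than the pin contact predicts.
- About 8 N of side force remained at the end; two small shifts didn't remove it.

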